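Tag the rail, then hold the relay box flap open at the set angle

TASK

Before the relay box is inspected it has to be tagged: take the steel saddle tag off its pine rack, hook it over the steel rail near the rail end that is farther from the brass mark, slide it along the rail until it is centred over the mark, and let it hang there. Then swing up the relay box's flap, whose tongue is the handhold, until it is parallel with the brass angle arm beside it, and finish while still holding it there: the flap falls shut if let go. Leave the mark, the angle arm and the flask with its coaster where they are.

Things in the scene. Friction and masses are not known exactly. Their poses are not given: they have to be found in the camera images.
- rack: pine tag rack, fixed: base 60 x 80 x 12 mm, on it an upright board 18 mm thick (x) by 70 mm wide (y) whose top edge is 88 mm above the table. Origin: centre of the underside; y runs along the board.
- tag: loose steel saddle tag, 50 mm wide (y), 70 to 130 g, astride the rack's board at the start. Origin: inner apex of its self-centring inverted-V roof, 34 mm across; y runs along board or rail, z up. Legs 4 mm thick hang at x = +15 and -15 mm (26 mm gap): the +x leg ends 66 mm below the origin, the other 36 mm. On the rail the origin is 6 mm above the rail's axis. Either way round will do.
- tag_fin (a point): middle of the tag's grip fin, 25 mm straight above the tag's origin. The fin is a flat upright block 12 mm thick (x), 24 mm wide (y), rising from the roof's apex to 50 mm above it; the place to pinch the tag from above.
- rail_mid (a point): middle of the axis of a fixed horizontal steel rail, 10 mm diameter, 280 mm long between two posts (at y = -140 and +140 mm), 140 mm above the table, on a pine base 70 x 300 x 14 mm. y runs along the rail. The tag fits anywhere from y = -110 to +110 mm.
- mark_top (a point): centre of the top of the brass mark, an upright plate 90 mm (across the rail) x 6 mm (along it) x 24 mm high, standing on the rail's pine base straight below the rail; its top is 38 mm above the table. The place along the rail where the tag's middle must hang. y axis as for rail_mid.
- rail_mark (a joint): place of the brass mark along the rail, m: its y from the rail's middle, between -0.06 and 0.06; stiffly clamped
- relay_box: grey metal relay box, fixed: 160 (x) x 190 (y) x 90 mm high, open on top under its flap. Origin: centre of the underside. The flap's hinge line is parallel to its y axis, at x = +70 mm, 94 mm above the table; the front face, over which the tongue sticks out, is at x = -80 mm.
- flap: the box's flap: aluminium sheet 150 mm long from hinge to front edge, 178 mm wide, 5 mm thick, 0.22 to 0.42 kg. Origin: middle of the hinge line, in the middle of the sheet's thickness; x points away from the front edge (the sheet lies at negative x), y along the hinge line; it turns with the flap.
- flap_angle (a joint): angle of the flap, rad: 0 shut (level), positive as its front edge swings up and back; at most 1.5. The hinge is free: the flap falls shut if let go; it takes about 2 N at the tongue to lift.
- tongue (a point): middle of the flap's tongue, 175 mm from the hinge line: a flat bar 20 mm wide (y), 9 mm thick (z), sticking straight out 45 mm beyond the middle of the flap's front edge over free space; to be pinched across its width or lifted from below. Axes as for the flap.
- angle_arm_tip (a point): tip of the brass angle arm, a bar 150 x 6 x 8 mm turning about the flap's hinge line, beside the flap at the box's +y side (y = +107 mm), set at the wanted angle. Origin: the tip, 150 mm from the hinge line; its x axis points from tip to hinge.
- angle_arm (a joint): angle of the angle arm, rad, same zero and sense as the flap: the angle wanted, between 0.5 and 0.9. Clamped stiffly; do not push it.
- flask: red flask, 60 mm diameter, 140 mm tall, standing on the coaster; leave alone. Origin: centre of the underside.
- coaster: round cork coaster, 94 mm diameter, 6 mm thick; leave alone. Origin: centre of the underside.
Mind the look-alikes: they are no part of the job. Of the things that look like the tag, the largest one is meant.

How it is judged:
By the outcome, as a careful person would: the job done as asked, in the order asked, and still so for the second after the job is handed in, while the arm keeps its last pose, push and grip.
It also fails if it takes over 58 s, if anything falls off the work surface, if the arm or the gripper's body presses on something with over 40 N, if the wrist force passes 120 N, or if a joint passes its speed limit or range.

ROBOT

A 6-joint arm with a two-finger parallel gripper is mounted at the origin on the work surface. World frame = base frame: x ahead of the robot, y to its left, z up, the work surface at z = 0. Lengths are in mm, angles in rad, forces in N, time in s.
With the tool pointing down it reaches from about 250 to 800 mm from the base axis. Payload 3.9 kg.
Tool frame: the origin (TCP) lies at the very end of the fingers, on their centre line; the grasp point (between the pads) lies 19 mm behind it; z points along the fingers, y is the direction in which the jaws open and shut (so a half turn about z gives the same grasp; the last joint's range is limited). The gripper opens to 85 mm and grips with 20 to 120 N. Pads are 22 mm wide; open, the fingers measure 114 mm over their backs; the gripper's body (76 mm by 85 mm) begins 54 mm behind the grasp point. The pads swing forward as they close: fully open they stand 13 mm farther back than shut.
Start: joints at [1.23, 0.26, -0.138, 1.173, 0, 1.571], TCP at [175.472, 494.798, 231.304] pointing down, gripper open.
Joint ranges: [-2.78, 2.78], [-0.83, 1.72], [-1.28, 1.37], [-1.9, 2.12], [-1.57, 1.48], [-3.14, 3.14]. Speed limits (rad/s): [2.57, 2.57, 3.14, 3.14, 3.14, 3.14].

INTERFACE

Orientations are given as [roll, pitch, yaw] about the fixed x, y, z axes, in that order (R = Rz(yaw) Ry(pitch) Rx(roll)).
In Python, from bench import arm, fingers, viewer, sign_off, monitor gives the robot as it stands. The module is installed in compiled form; this text tells all that it offers. Calls block until the motion is done:
- arm.movep(position, orientation): joint-space move of the TCP to a pose.
- arm.move_straight(position, ori=None, max_speed=150, until_force=None): straight line of the TCP; ori=None keeps the orientation; max_speed is the mean speed in mm/s. With until_force (N) it stops when the force on the tool has changed by that much, and returns True; else False.
- arm.move_joints(angles): joint-space move.
- fingers.grip(opening, strength=None): opening from 0.0 (shut) to 1.0 (fully open); strength is the grip in N (None keeps the last); returns when the fingers have stopped.
- arm.hold(seconds).
- arm.inverse_kinematics(position, orientation): joint angles nearest the present ones, or None.
- viewer.camera(name): name is "scene" or "top" or "wrist"; returns the picture (384x512x3 uint8, red, green, blue); there is no depth.
- viewer.get_calibration(name): a dict with "vertical_fov" (degrees; the focal length in pixels is half the picture's height over the tangent of half this angle, whatever the lens; pixels are square), "cx", "cy" (the principal point, pixels), "camera_from_world" (4x4, takes a point from world to camera coordinates); the wrist camera has in their place "mount" (4x4, takes a point from camera to tool coordinates, whose origin is the TCP and whose axes are the flange's). Camera axes: x right, y down, z forward; pixel columns grow to the right and rows downward; lengths in mm; the calibration is good to about 2 mm. The wrist camera is an equidistant fisheye: a pixel r from the principal point sees the ray r / f radians off the axis. A picture is of the moment at which its call begins: read the wrist's pose just before it. get_calibration takes no time and is no camera call.
A pose or a line that the arm cannot do raises arm.IKError and nothing moves.
- sign_off(): hands the job in, once; it reports no verdict.
Trained networks look in the newest picture that a camera, given by its name, has taken for a name from the list of things; names that differ only in an ending like _2 or _b are one class to them, and where a whole thing is asked for, a point or a joint stands for the part that bears it (a point fixed in the world has none). Each returns a list of dicts, best first, with "score" (0 to 1); they miss things now and then, are a little off and sometimes report something else, mostly with a low value. They report only what shows in the picture. A call takes as long as a camera call. They do not tell look-alikes from the thing itself.
- viewer.find_in(camera, name): "box" ([left, top, width, height] as shares, 0 to 1, of the picture: columns of its width, rows of its height, round what is visible of it).
Readings, each from a call of its own:
- monitor.read_time_s(): time.
- monitor.read_joint_positions(): joint angles.
- monitor.read_qvel(): joint speeds.
- monitor.read_joint_efforts(): joint torques, N m.
- monitor.read_position(): TCP position.
- monitor.read_orientation(): TCP orientation.
- monitor.read_ft_force(): force on the tool from outside, world axes, zero at the start.
- monitor.read_wrist_torque(): the same for the moment, N m.
- monitor.read_grip_width(): opening from 0.0 (shut) to 1.0 (fully open).
Only numpy, scipy, OpenCV 4.12 (cv2) and the standard library are available. Lean on these libraries where they do the work, as an engineer would, in place of code of your own. Each camera call takes 0.05 s, during which the arm holds its last target. There are 200 camera calls.

## Working session

There is one attempt and no reset: what is moved stays moved. The work goes in short steps, each a Python script; the robot and the scene stay as the last script left them, time stands still between calls to the robot, and variables do not carry over. Pictures are saved under pics/ and viewed, about 8 in all and at most 12, crops included, and the job is handed in when it is done.

```bash
mkdir -p pics; python3 - <<'E'
from bench import arm, fingers, viewer, monitor
import cv2, numpy as np
for c in ["scene","top"]:
    im=viewer.camera(c); cv2.imwrite(f"pics/{c}0.png",cv2.resize(im[:,:,::-1],(800,600),interpolation=cv2.INTER_CUBIC))
    k=viewer.get_calibration(c); print(c,k["vertical_fov"],k["cx"],k["cy"],np.round(np.array(k["camera_from_world"]),4).tolist())
    for n in ["rack","tag","tag_fin","mark_top","rail_mid","relay_box","flap","tongue","angle_arm_tip","flask","coaster"]:
        for d in viewer.find_in(c,n)[:4]:
            b=np.array(d["box"])*[800,600,800,600]; print(n,round(d["score"],2),np.round(b).astype(int).tolist())
k=viewer.get_calibration("wrist");print(k)
print(monitor.read_time_s(),monitor.read_orientation())
E
```

```text
scene 53.73731192436016 242.13521108911067 194.19587056515667 [[-0.2806, 0.9596, 0.0176, 120.9053], [0.6954, 0.2159, -0.6854, -281.9649], [-0.6615, -0.1801, -0.728, 1251.4858], [0.0, 0.0, 0.0, 1.0]]
rack 0.75 [329, 269, 60, 61]
tag 0.86 [424, 275, 51, 43]
tag 0.77 [346, 249, 34, 68]
tag 0.57 [282, 246, 48, 27]
tag 0.37 [125, 242, 149, 92]
tag_fin 0.94 [425, 277, 41, 42]
tag_fin 0.75 [348, 250, 32, 66]
tag_fin 0.67 [417, 324, 251, 140]
tag_fin 0.55 [278, 246, 58, 31]
mark_top 0.64 [527, 375, 5, 58]
mark_top 0.54 [417, 324, 252, 143]
mark_top 0.37 [255, 235, 16, 116]
rail_mid 0.9 [416, 322, 253, 147]
relay_box 0.82 [107, 228, 173, 155]
flap 0.89 [121, 240, 154, 95]
tongue 0.59 [122, 235, 147, 102]
angle_arm_tip 0.6 [254, 234, 19, 114]
flask 0.61 [295, 376, 51, 85]
flask 0.27 [121, 239, 145, 99]
coaster 0.86 [290, 418, 69, 47]
top 54.681872009734946 256.82095785376254 188.91332918436058 [[-0.0104, -0.9999, -0.0072, 47.7036], [-0.9807, 0.0117, -0.1951, 536.7432], [0.1952, 0.0051, -0.9808, 872.7785], [0.0, 0.0, 0.0, 1.0]]
rack 0.73 [422, 335, 52, 37]
tag 0.79 [496, 390, 58, 43]
tag 0.75 [
[... 205 characters left out ...]
, 142]
flap 0.59 [519, 228, 130, 132]
tongue 0.77 [521, 227, 136, 143]
angle_arm_tip 0.7 [509, 240, 30, 60]
angle_arm_tip 0.63 [522, 231, 131, 128]
flask 0.72 [408, 178, 38, 47]
coaster 0.42 [272, 262, 4, 52]
{'vertical_fov': 65.70646984690485, 'cx': 258.1416481193043, 'cy': 189.20326171632365, 'mount': array([[ 1.70030986e-04, -9.54617068e-01, -2.97835902e-01,
         7.63432575e+01],
       [ 9.99999401e-01,  4.84308727e-04, -9.81407854e-04,
         6.94110795e-01],
       [ 1.08111321e-03, -2.97835556e-01,  9.54616579e-01,
        -1.41631017e+02],
       [ 0.00000000e+00,  0.00000000e+00,  0.00000000e+00,
         1.00000000e+00]])}
1.2 [ 3.14157994e+00 -3.86300427e-06  2.80073586e+00]
```

View pics/scene0.png

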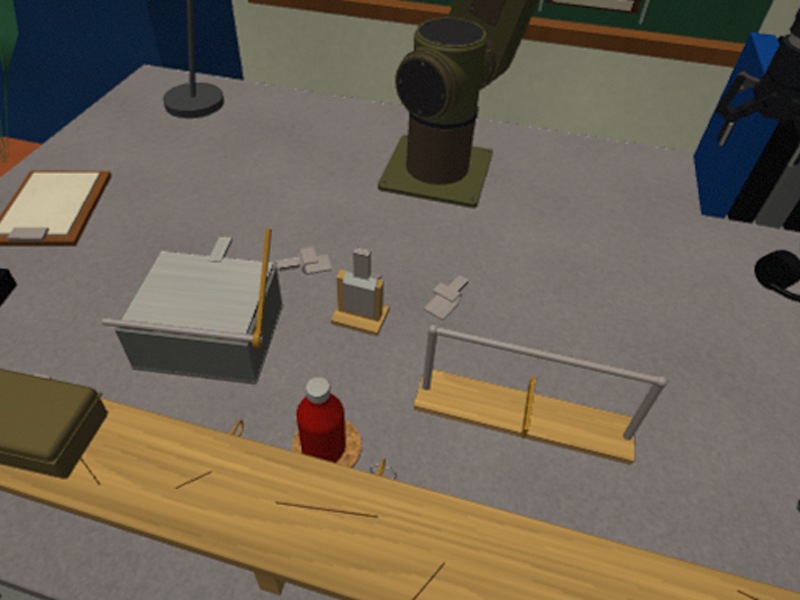

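View pics/top0.png

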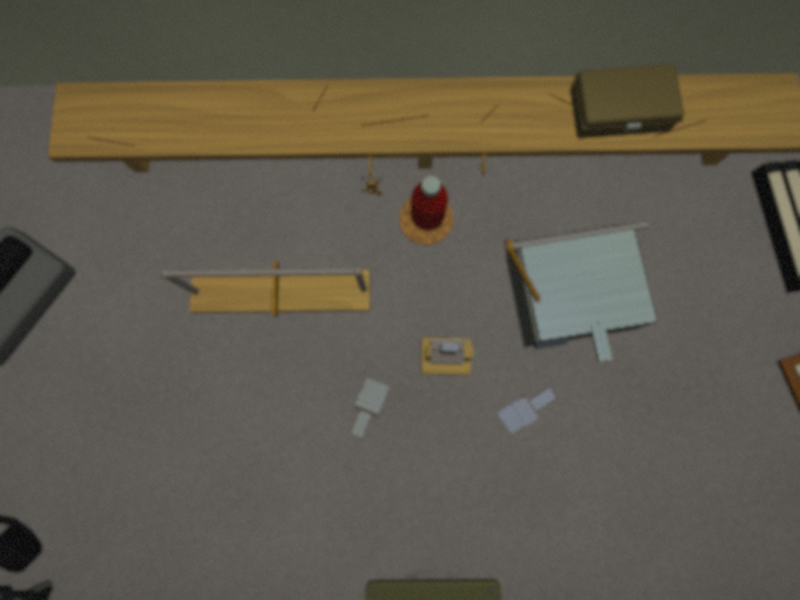

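The scene picture shows the rail at (433,329)-(661,381), the mark at (530,405), the racked tag at (362,285), the box at (200,310) with the tongue at (221,248), the angle arm at (267,231)-(257,340) and the flask at (322,425).

Tag candidates in the scene picture:
- the one astride the rack at (362,285), which fits the description
- one lying at (310,262)
- one lying at (447,297)

The two lying ones are look-alikes. I'll confirm with a close crop.

```bash
cat > h.py <<'E'
from bench import arm, fingers, viewer, monitor, sign_off
import cv2, numpy as np
from scipy.optimize import least_squares
from scipy.spatial.transform import Rotation as R
K={c:viewer.get_calibration(c) for c in ["scene","top","wrist"]}
def proj(c,P,T=None):
    """world point -> pixel of the 512x384 picture (T: camera_from_world for wrist)"""
    k=K[c]; f=192/np.tan(np.radians(k["vertical_fov"])/2)
    M=np.array(k["camera_from_world"]) if T is None else T
    p=M[:3,:3]@np.asarray(P,float)+M[:3,3]
    if c=="wrist":
        r=np.hypot(p[0],p[1]); s=np.arctan2(r,p[2])/r
    else: s=1/p[2]
    return np.array([k["cx"]+f*s*p[0],k["cy"]+f*s*p[1]])
def wristT():
    W=np.eye(4); W[:3,:3]=R.from_euler("xyz",monitor.read_orientation()).as_matrix(); W[:3,3]=monitor.read_position()
    return np.linalg.inv(W@K["wrist"]["mount"])
def local(pose,p):  # pose x,y,yaw on the table
    c,s=np.cos(pose[2]),np.sin(pose[2]); return [pose[0]+c*p[0]-s*p[1],pose[1]+s*p[0]+c*p[1],p[2]]
def fit(obs,x0,fun):
    """obs: (camera,T,key,u,v); fun(x,key)->world point"""
    g=lambda x:np.concatenate([proj(c,fun(x,k),T)-[u,v] for c,T,k,u,v in obs])
    s=least_squares(g,x0,x_scale=np.maximum(np.abs(x0),.1),loss="soft_l1"); return s.x,g(s.x)
E
python3 - <<'E'
from h import *
q=lambda c,k,u,v:(c,None,k,u*.64,v*.64)
np.set_printoptions(precision=2,suppress=True)
# rail: x,y,yaw,mark
def rail(x,k): return local(x,(0,x[3],38)) if k=="m" else local(x,(0,k,140))
o=[q("scene",-140,433,329),q("scene",140,661,381),q("top",140,165,274),q("top",-140,366,272),q("scene","m",531,404-25),q("top","m",276.5,289)][:4]+[q("top","m",276.5,289)]
print("rail",*fit(o,[550,250,0,0.],rail))
fin=lambda x,k:local(x,(0,k,144))
o=[q("scene",0,362,251),q("top",0,450,347)]
print("fin",*fit(o,[450,30,0.],fin))
def box(x,k):
    if k=="tip": p=(70-150*np.cos(x[3]),107,94+150*np.sin(x[3]))
    else: p=k
    return local(x,p)
o=[q("scene","tip",267,231),q("top","tip",538,300),q("top",(70,107,94),510,243),q("scene",(70,107,94),257,340),
 q("top",(-125,0,94),604,360),q("scene",(-125,0,94),223,238),q("top",(-80,-89,96),655,321),q("scene",(-80,89,96),276,264),q("scene",(-80,-89,96),163,252)]
print("box",*fit(o,[550,-150,0,.7],box))
E
```

```text
rail [555.71 246.61  -0.    -1.67] [-0.31 -0.8  -0.85 -0.56 -0.53 -0.22 -6.32 -0.12 -0.01 -1.08]
fin [444.14 -24.96   0.  ] [-0.67 -0.57 -0.78 -0.13]
box [ 552.71 -240.85    0.13    0.76] [ 0.33 -0.64 -0.96 -0.05 -0.88  0.59 -1.88 -0.13 -0.74 -0.66  1.38  0.3
  0.16 -0.2  -2.94 -0.67 -1.72 -1.52]
```

```bash
python3 - <<'E'
import cv2
a=cv2.imread("pics/scene0.png")[215:465,265:675]; b=cv2.imread("pics/top0.png")[215:445,330:670]
cv2.imwrite("pics/c1.png",cv2.resize(a,(800,488),interpolation=cv2.INTER_CUBIC))
E
```

```text
(no output)
```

View pics/c1.png

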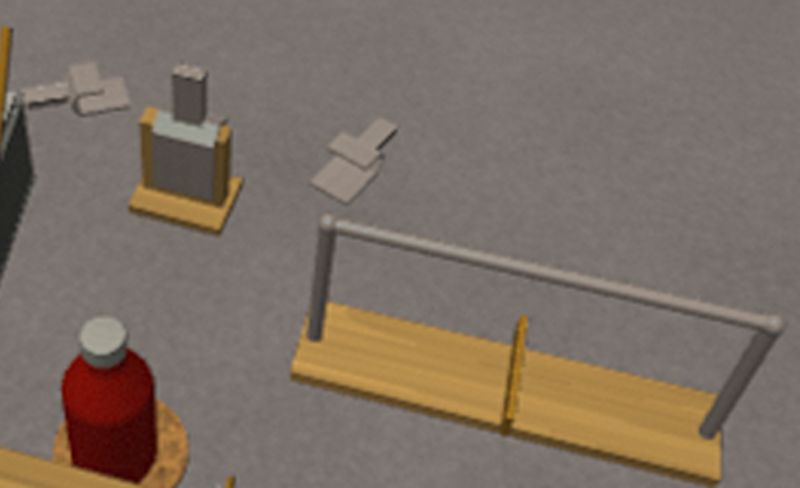

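The crop shows the tag astride the rack at (190,140), upright and the biggest of the three. The two flat ones at (75,90) and (355,160) are the look-alikes. Next I'll look closely at the rail, the rack and the box.

```bash
python3 - <<'E'
from h import *
import pickle
D={}
def look(n,p,yaw):
    arm.movep(p,[np.pi,0,yaw]); T=wristT(); im=viewer.camera("wrist"); D[n]=T
    cv2.imwrite(f"pics/{n}.png",cv2.resize(im[:,:,::-1],(800,600),interpolation=cv2.INTER_CUBIC))
    print(n,monitor.read_time_s(),monitor.read_position())
look("wrail",[540,247,290],np.pi)
look("wrack",[444,-25,270],np.pi)
look("wbox",[460,-210,290],np.pi)
pickle.dump(D,open("D.pkl","wb"))
E
```

```text
wrail 2.8833 [539.34252282 247.87376424 289.85478416]
wrack 4.05 [445.05134415 -24.12979762 270.23112829]
wbox 4.875 [ 460.1423796  -208.45827099  289.7151458 ]
```

View pics/wrail.png

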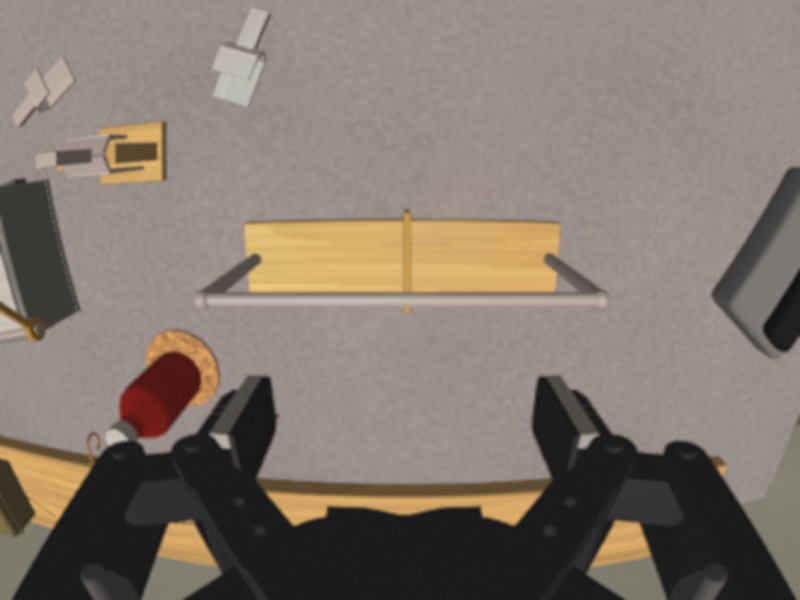

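View pics/wrack.png

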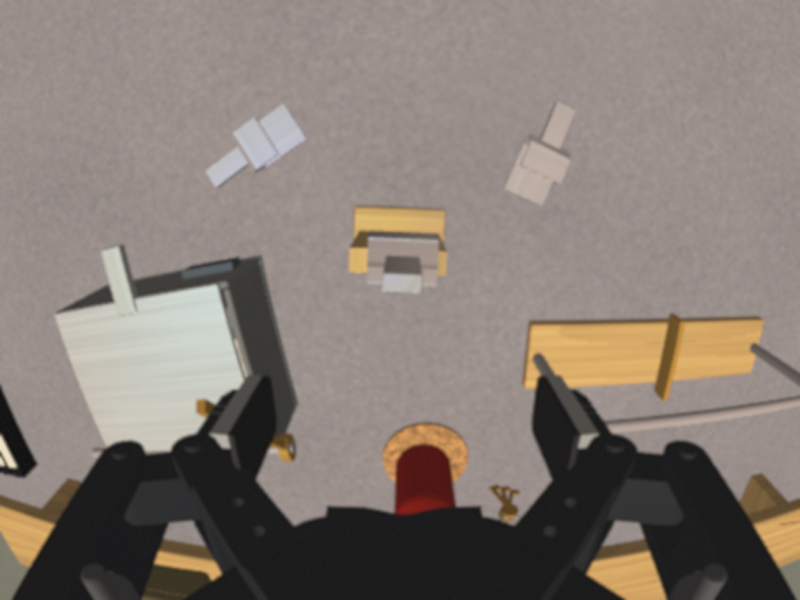

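View pics/wbox.png

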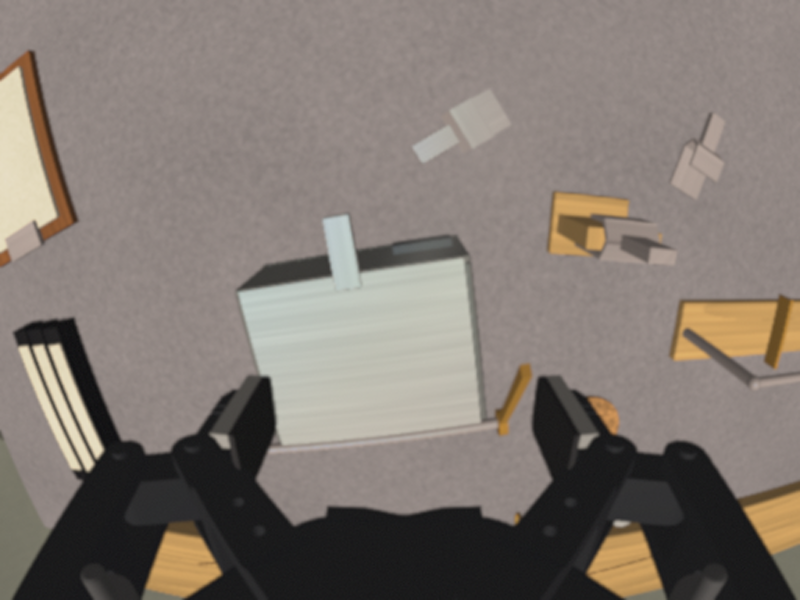

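What the three wrist views show:
- **Rail:** the ends are at (202,300) and (602,300), and the mark at (407,260) is slightly to the +y side of the base centre at about 403.
- **Rack:** the fin top is at (402,283).
- **Box:** the flap's front corners are at (238,291) and (467,258), the tongue end at (336,216) and the arm tip at (523,367).

I'll fit all the views together.

```bash
python3 - <<'E'
from h import *
import pickle
D=pickle.load(open("D.pkl","rb"))
q=lambda c,k,u,v:(c if c in K else "wrist",D.get(c),k,u*.64,v*.64)
np.set_printoptions(precision=2,suppress=True)
def rail(x,k):
    if k in(1,-1): return local(x,(0,k*x[4],140))
    if isinstance(k,tuple): return local(x,k)
    return local(x,({"n":-45,"f":45}[k],x[3],38))
o=[q("scene",-1,433,329),q("scene",1,661,381),q("top",1,165,274),q("top",-1,366,272),q("wrail",-1,202,300),q("wrail",1,602,300),
 q("wrail",(-35,-150,14),245,223),q("wrail",(-35,150,14),560,223),q("top",(-35,150,14),191,312),q("top",(-35,-150,14),369,311),
 q("wrail","n",407,212),q("top","n",276.5,315),q("top","f",277,263),q("scene","n",533,377),q("scene",(35,-150,0),415,409),q("scene",(35,150,0),634,461)]
x,r=fit(o,[550,250,0,0.,145],rail);print("rail",x.round(3));print(r.reshape(-1,2))
w=[i for i in o if i[0]=="wrist"]
x,r=fit(w,x,rail);print("rail wrist only",x.round(3));print(r.reshape(-1,2).T)
def fin(x,k): return local(x,k)
o=[q("scene",(0,0,144),362,251),q("top",(0,0,144),450,347),q("wrack",(0,0,144),402,283),q("wrack",(-30,-40,12),356,207),q("wrack",(-30,40,12),445,210)]
x,r=fit(o,[450,30,0.],fin);print("fin",x.round(3));print(r.reshape(-1,2).T)
x,r=fit(o[2:],[450,30,0.],fin);print("fin wrist",x.round(3));print(r.reshape(-1,2).T)
def box(x,k):
    if k=="tip": k=(70-150*np.cos(x[3]),107,94+150*np.sin(x[3]))
    return local(x,k)
o=[q("scene","tip",267,231),q("top","tip",538,300),q("top",(70,107,94),510,243),q("scene",(70,107,94),257,340),
 q("top",(-125,0,98),604,360),q("scene",(-125,0,98),224,237),q("top",(-80,-89,96),655,321),
 q("wbox","tip",523,367),q("wbox",(-80,-89,96),238,291),q("wbox",(-80,89,96),467,258),q("wbox",(-125,0,98.5),336,216)]
x,r=fit(o,[550,-230,0.1,.7],box);print("box",x.round(3));print(r.reshape(-1,2).T)
x,r=fit(o[7:],[550,-230,0.1,.7],box);print("box wrist",x.round(3));print(r.reshape(-1,2).T)
E
```

```text
rail [556.41 246.98   0.     3.35 140.61]
[[-0.56 -0.41]
 [-0.3  -0.34]
 [-0.95 -0.31]
 [-6.21 -0.63]
 [-0.05 -0.69]
 [ 0.01 -0.61]
 [-1.36 -0.13]
 [ 1.19 -0.15]
 [-2.25 -0.18]
 [-0.5  -1.  ]
 [-0.62  0.05]
 [-2.67 -0.51]
 [-1.88 -1.81]
 [-0.58 -1.24]
 [-1.89  0.06]
 [-2.22  2.41]]
rail wrist only [556.87 247.01   0.     4.13 140.63]
[[ 0.01  0.01 -1.32  1.19 -0.  ]
 [-0.27 -0.23  0.19  0.14  0.39]]
fin [444.5  -25.33  -0.02]
[[-0.87 -0.61 -0.74  0.06  2.35]
 [-0.5  -0.29  0.13  0.2  -0.58]]
fin wrist [444.56 -25.41  -0.02]
[[-0.83  0.02  2.3 ]
 [ 0.19  0.21 -0.51]]
box [ 551.68 -240.42    0.13    0.76]
[[ 0.58 -1.07 -1.08 -1.39 -0.2   0.7   0.07  0.5  -0.68 -1.65  0.02]
 [-1.03  0.18  1.1  -0.52 -0.38 -0.53  0.15  0.01 -0.28  1.26  0.49]]
box wrist [ 551.16 -239.65    0.14    0.77]
[[ 1.33 -0.37 -1.39  0.1 ]
 [-0.17 -0.27  0.48  0.12]]
```

```bash
python3 - <<'E'
import cv2,numpy as np
a=cv2.imread("pics/wrail.png").astype(float)
for r in (232,245,250,270,283):
    p=cv2.GaussianBlur(a[r-3:r+4,:,:],(0,0),1).mean(0); s=p[:,2]-p[:,0]  # red-blue: pine
    g=np.gradient(s); L=220+g[220:290].argmax(); Rr=520+g[520:590].argmin()
    seg=p[385:430].sum(1); base=np.median(seg); w=np.clip(base-seg-15,0,None); c=(w*np.arange(385,430)).sum()/w.sum()
    print(r,L,Rr,(L+Rr)/2,round(c,1),seg[10:35].round().astype(int).tolist() if r==245 else "")
E
```

```text
232 244 560 402.0 406.4 
245 245 559 402.0 406.7 [490, 490, 489, 489, 486, 479, 467, 450, 436, 429, 429, 431, 430, 428, 428, 433, 445, 461, 475, 483, 487, 488, 488, 488, 488]
250 245 558 401.5 406.7 
270 249 555 402.0 406.8 
283 248 556 402.0 406.8
```

The mark sits 4.2 mm toward +y, so the farther end is the −y one, at about y = 107. Now I'll grasp the tag.

```bash
python3 - <<'E'
from h import *
for y in (np.pi/2,-np.pi/2):
    for p in ([444.5,-25.4,103],[556.5,147,160],[556.5,251,160],[444.5,-25.4,250]): 
        j=arm.inverse_kinematics(p,[np.pi,0,y]); print(y,None if j is None else np.round(j,2))
Y=np.pi/2; o=[np.pi,0,Y]
if arm.inverse_kinematics([556.5,251,160],o) is None or arm.inverse_kinematics([444.5,-25.4,103],o) is None: o[2]=-Y
fingers.grip(0.6)
arm.movep([444.5,-25.4,200],o); print(monitor.read_time_s(),monitor.read_position())
T=wristT(); im=viewer.camera("wrist"); cv2.imwrite("pics/g1.png",cv2.resize(im[:,:,::-1],(800,600)))
print("pred fin top px",proj("wrist",[444.5,-25.4,144],T)/.64, [(np.array(d["box"])*[800,600,800,600]).round() for d in viewer.find_in("wrist","tag_fin")[:3]])
E
```

```text
1.5707963267948966 [-0.06  0.23 -0.55  0.8   0.    1.51]
1.5707963267948966 [ 0.26  0.38 -0.15  1.04  0.    1.83]
1.5707963267948966 [ 0.42  0.44 -0.05  1.08  0.    1.99]
1.5707963267948966 [-0.06  0.12 -0.27  1.18  0.    1.51]
-1.5707963267948966 [-0.06  0.23 -0.55  0.8   0.   -1.63]
-1.5707963267948966 [ 0.26  0.38 -0.15  1.04  0.   -1.31]
-1.5707963267948966 [ 0.42  0.44 -0.05  1.08  0.   -1.15]
-1.5707963267948966 [-0.06  0.12 -0.27  1.18  0.   -1.63]
7.0 [444.77289615 -25.6091891  200.18382695]
pred fin top px [401.48929809 325.46111984] [array([376., 232.,  55., 118.]), array([232.,  59., 124.,  77.]), array([259., 365.,  81.,  93.])]
```

View pics/g1.png

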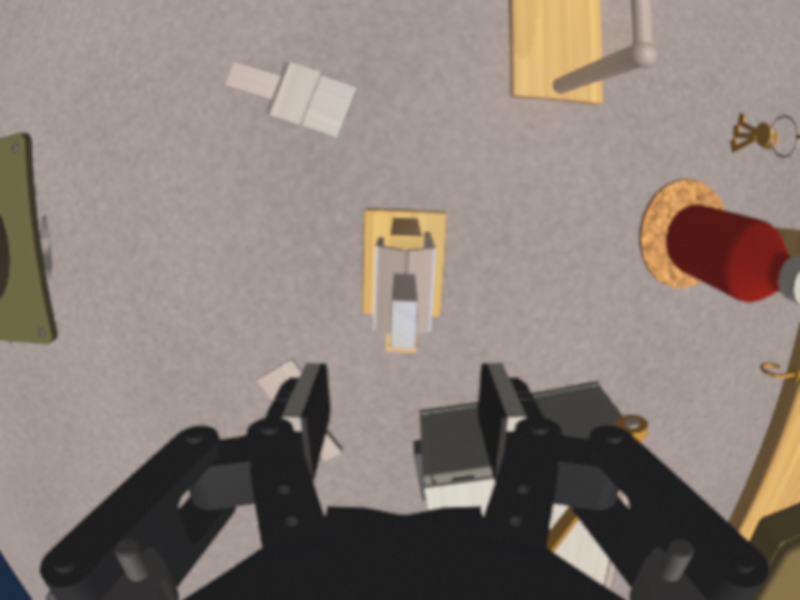

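The fin top shows at (404,325) and I predicted (401,325), which is within 1–2 mm. I'll grasp it and hook it over the rail.

```bash
python3 - <<'E'
from h import *
o=[np.pi,0,np.pi/2]
arm.move_straight([445,-25.4,103],o)
fingers.grip(0.0,60); print("grip",monitor.read_grip_width())
arm.move_straight([445,-25.4,235],max_speed=200); print("grip",monitor.read_grip_width(),monitor.read_ft_force())
arm.movep([556.6,147,245],o); arm.move_straight([556.6,147,172],max_speed=120)
hit=arm.move_straight([556.6,147,148],max_speed=30,until_force=4)
print(hit,monitor.read_position(),monitor.read_ft_force(),monitor.read_grip_width(),monitor.read_time_s())
T=wristT(); im=viewer.camera("wrist"); cv2.imwrite("pics/g2.png",cv2.resize(im[:,:,::-1],(800,600)))
im=viewer.camera("scene"); cv2.imwrite("pics/s2.png",cv2.resize(im[170:320,200:450,::-1],(800,480),interpolation=cv2.INTER_CUBIC))
E
```

```text
grip 0.1358903930425783
grip 0.13286879756115402 [-0.24297612 -0.21100971 -0.46127477]
True [556.92409631 147.02372268 155.78813881] [-0.52282297 -0.01712109  3.24747471] 0.13422137019135688 11.3083
```

View pics/s2.png

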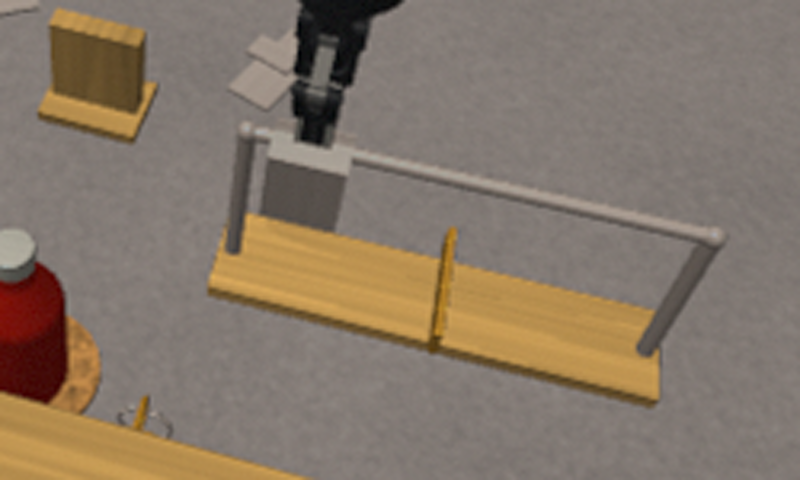

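The tag is astride the rail near the −y end, at (310,185) in the crop. Now I'll slide it to the mark.

```bash
python3 - <<'E'
from h import *
o=[np.pi,0,np.pi/2]
arm.move_straight([556.8,251.2,155],o,max_speed=60)
print(monitor.read_position(),monitor.read_ft_force(),monitor.read_time_s())
fingers.grip(0.35)
arm.move_straight([556.8,251.2,230])
arm.movep([545,250,300],[np.pi,0,np.pi])
arm.hold(.2)
T=wristT(); im=viewer.camera("wrist"); np.save("T3.npy",T); cv2.imwrite("pics/g3.png",cv2.resize(im[:,:,::-1],(800,600),interpolation=cv2.INTER_CUBIC))
for k,p in dict(fintop=[556.6,251.2,196],l=[556.6,226.2,146],r=[556.6,276.2,146],markn=[511.6,251.2,38],markf=[601.6,251.2,38]).items(): print(k,proj("wrist",p,T)/.64)
print(monitor.read_time_s())
E
```

```text
[556.74893918 248.73948052 155.79486655] [-0.09627    -6.12614018  8.65381317] 13.3
fintop [405.74285004 315.65936759]
l [367.82225291 290.09710127]
r [442.9978162  290.10844597]
markn [405.01016109 204.75972556]
markf [404.93218379 303.34208279]
15.9083
```

View pics/g3.png

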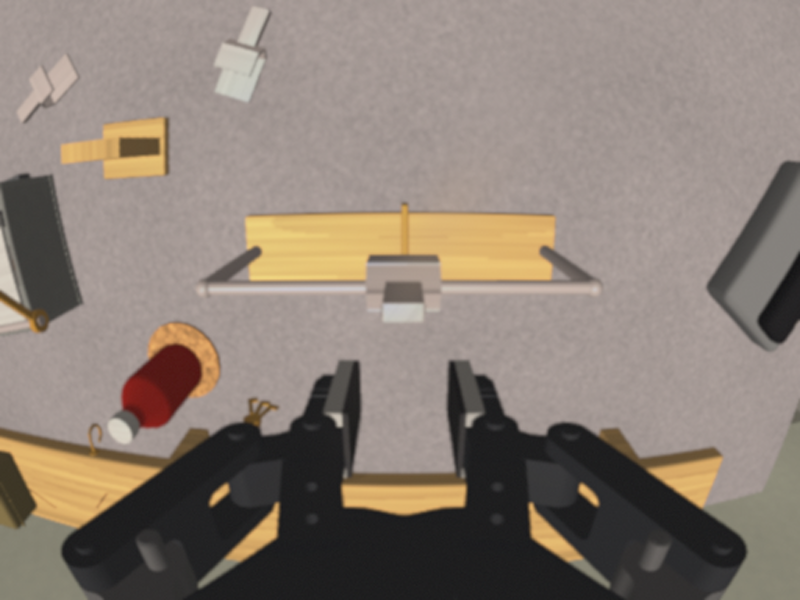

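```bash
python3 - <<'E'
import cv2,numpy as np
from h import proj
a=cv2.imread("pics/g3.png").astype(float); T=np.load("T3.npy")
for r in (207,220,235): 
    p=cv2.GaussianBlur(a[r-3:r+4],(0,0),1).mean(0).sum(1); g=np.gradient(p); w=np.clip(np.median(p[385:425])-p[385:425]-15,0,None)
    print("mark",r,(w*np.arange(385,425)).sum()/max(w.sum(),1))
for r in (263,270,278): 
    p=cv2.GaussianBlur(a[r-2:r+3],(0,0),1).mean(0); s=p[:,2]-p[:,0]; g=np.gradient(s); print("tag",r,350+g[350:385].argmin(),425+g[425:460].argmax())
for r in (312,317):
    p=cv2.GaussianBlur(a[r-2:r+3],(0,0),1).mean(0).sum(1); g=np.gradient(p); print("fin",r,370+g[370:395].argmax(),410+g[410:440].argmin())
for z,x in ((138,543),(146,556),(196,556.6)): print(z,[(proj("wrist",[x,y,z],T)/.64).round(1) for y in (248.7,251.2)])
E
```

```text
mark 207 405.0560324291933
mark 220 404.8046757429095
mark 235 404.919454365264
tag 263 366 440
tag 270 366 440
tag 278 365 441
fin 312 383 423
fin 317 382 423
138 [array([401.7, 267.3]), array([405.4, 267.3])]
146 [array([401.7, 289.2]), array([405.4, 289.2])]
196 [array([401.3, 315.7]), array([405.7, 315.7])]
```

The tag is at y ≈ 249.5 and the mark at 251.2, because friction made the arm lag. I'll regrip without pressing down and nudge it 1.7 mm.

```bash
python3 - <<'E'
from h import *
o=[np.pi,0,np.pi/2]
arm.movep([556.7,249.5,215],o); arm.move_straight([556.7,249.5,156.5])
fingers.grip(0.0,40); y0=monitor.read_position()[1]; t=y0
for i in range(6):
    e=1.7-(monitor.read_position()[1]-y0)
    if e<.3: break
    t+=e; arm.move_straight([556.7,t,156.5],max_speed=20)
print(y0,monitor.read_position(),monitor.read_ft_force())
fingers.grip(0.35); arm.move_straight([556.7,monitor.read_position()[1],230])
arm.movep([545,250,300],[np.pi,0,np.pi]); arm.hold(.2)
T=wristT(); im=viewer.camera("wrist")
a=cv2.resize(im[:,:,::-1],(800,600),interpolation=cv2.INTER_CUBIC); cv2.imwrite("pics/g4.png",a); a=a.astype(float)
p=cv2.GaussianBlur(a[217:224],(0,0),1).mean(0).sum(1); w=np.clip(np.median(p[385:425])-p[385:425]-15,0,None); print("mark",(w*np.arange(385,425)).sum()/w.sum())
for r in (263,270,278):
    p=cv2.GaussianBlur(a[r-2:r+3],(0,0),1).mean(0); g=np.gradient(p[:,2]-p[:,0]); print("tag",350+g[350:385].argmin(),425+g[425:460].argmax())
for z,x in ((38,511),(138,543)): print((proj("wrist",[x,251.2,z],T)/.64).round(1))
print(monitor.read_time_s())
E
```

```text
249.976754580604 [556.96801587 251.41991627 158.07779869] [-2.02205199 -5.12243515  7.73930694]
mark 404.83620827235194
tag 369 442
tag 368 443
tag 368 443
[404.5 203.9]
[404.6 266.9]
21.5
```

The tag is centred to about 0.5 mm (405.5 against 404.8 px). Next is the flap, starting with a check of which poses are reachable.

```bash
cat >> h.py <<'E'
BX=np.array([551.5,-240.0,0.135]); R0=182.
def flap_pose(th,al,back=0,r=R0,flip=1,bx=BX):
    """TCP pose pinching the tongue at flap angle th, approach al+th below level"""
    P=np.array([70-r*np.cos(th),0,94+r*np.sin(th)]); b=al+th
    z=np.array([np.cos(b),0,-np.sin(b)]); x=flip*np.array([np.sin(b),0,np.cos(b)]); y=np.cross(z,x)
    p=local(bx,P+(19-back)*z); M=R.from_euler("z",bx[2]).as_matrix()@np.column_stack([x,y,z])
    return p,R.from_matrix(M).as_euler("xyz")
E
python3 - <<'E'
from h import *
for flip in (1,-1):
  for al in (.3,.5,.7,.9):
    out=[]
    for th,b in ((0,120),(0,0),(.4,0),(.78,0)):
        p,o=flap_pose(th,al,b,flip=flip); j=arm.inverse_kinematics(p,o); out.append(None if j is None else np.round(j,2).tolist())
    print(flip,al,out)
E
```

```text
1 0.3 [[-1.44, 0.46, -1.11, -0.0, 1.27, 1.57], None, [-0.9, 0.13, -0.98, -0.08, 0.72, 2.32], [-0.65, 0.09, -0.55, 0.57, 0.34, 2.42]]
1 0.5 [[-1.33, 0.23, -1.07, 0.08, 1.06, 1.78], [-1.02, 0.46, -1.22, -0.75, 0.93, 2.31], [-0.8, 0.1, -0.83, 0.2, 0.52, 2.32], [-0.57, 0.17, -0.38, 0.8, 0.19, 2.46]]
1 0.7 [[-1.19, 0.07, -0.97, 0.24, 0.83, 1.95], [-0.93, 0.29, -1.09, -0.33, 0.73, 2.28], [-0.7, 0.12, -0.68, 0.45, 0.34, 2.36], [-0.5, 0.27, -0.21, 1.02, 0.05, 2.51]]
1 0.9 [[-1.01, 0.0, -0.84, 0.42, 0.6, 2.09], [-0.83, 0.22, -0.95, -0.02, 0.54, 2.29], [-0.61, 0.18, -0.52, 0.67, 0.18, 2.41], [-0.43, 0.38, -0.03, 1.24, -0.06, 2.58]]
-1 0.3 [[-1.44, 0.46, -1.11, -0.0, 1.27, -1.58], None, [-0.9, 0.13, -0.98, -0.08, 0.72, -0.82], [-0.65, 0.09, -0.55, 0.57, 0.34, -0.72]]
-1 0.5 [[-1.33, 0.23, -1.07, 0.08, 1.06, -1.36], [-1.02, 0.46, -1.22, -0.75, 0.93, -0.83], [-0.8, 0.1, -0.83, 0.2, 0.52, -0.82], [-0.57, 0.17, -0.38, 0.8, 0.19, -0.68]]
-1 0.7 [[-1.19, 0.07, -0.97, 0.24, 0.83, -1.19], [-0.93, 0.29, -1.09, -0.33, 0.73, -0.86], [-0.7, 0.12, -0.68, 0.45, 0.34, -0.78], [-0.5, 0.27, -0.21, 1.02, 0.05, -0.63]]
-1 0.9 [[-1.01, 0.0, -0.84, 0.42, 0.6, -1.05], [-0.83, 0.22, -0.95, -0.02, 0.54, -0.85], [-0.61, 0.18, -0.52, 0.67, 0.18, -0.73], [-0.43, 0.38, -0.03, 1.24, -0.06, -0.57]]
```

```bash
python3 - <<'E'
from h import *
AL=.8
fingers.grip(0.6)
arm.movep([400,0,330],[np.pi,0,np.pi])
arm.movep(*flap_pose(0,AL,130)); print(monitor.read_time_s(),monitor.read_position(),flap_pose(0,AL,130)[0])
T=wristT(); im=viewer.camera("wrist"); cv2.imwrite("pics/f1.png",cv2.resize(im[:,:,::-1],(800,600),interpolation=cv2.INTER_CUBIC))
for k,p in dict(tend=(-125,0,98.5),troot=(-80,0,98.5),cl=(-80,-89,96.5),cr=(-80,89,96.5),tip=(70-150*np.cos(.765),107,94+150*np.sin(.765))).items(): print(k,(proj("wrist",local(BX,p),T)/.64).round(1))
print([(round(d["score"],2),(np.array(d["box"])*[800,600,800,600]).round().tolist()) for d in viewer.find_in("wrist","tongue")[:2]])
E
```

```text
24.7 [ 364.50919698 -265.60840044  173.87417771] [np.float64(363.8882466667023), np.float64(-265.4825818016285), np.float64(173.62652608984703)]
tend [402.1 309.7]
troot [402.4 240.9]
cl [546.9 244.8]
cr [258.2 244.2]
tip [195.3  73.3]
[(0.55, [259.0, 93.0, 285.0, 226.0])]
```

View pics/f1.png

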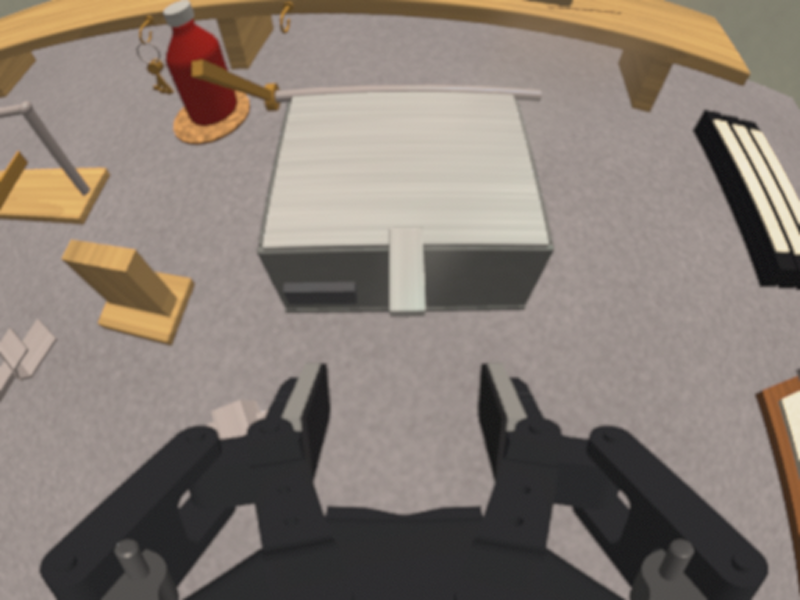

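The tongue end is at (407,312), about 3 mm to the −y side of the prediction. The arm tip is at (198,70) and its pivot at (272,96). I'll refit, grasp and lift.

```bash
python3 - <<'E'
from h import *
import pickle
AL=.8
D=pickle.load(open("D.pkl","rb")); D["f1"]=wristT()
q=lambda c,k,u,v:("wrist",D[c],k,u*.64,v*.64)
def box(x,k):
    if k=="tip": k=(70-150*np.cos(x[3]),107,94+150*np.sin(x[3]))
    return local(x,k)
o=[q("wbox","tip",523,367),q("wbox",(-80,-89,96),238,291),q("wbox",(-80,89,96),467,258),q("wbox",(-125,0,98.5),336,216),
 q("f1","tip",198,70),q("f1",(70,107,94),272,96),q("f1",(-125,0,98.5),407,311.5),q("f1",(-80,-89,96),550,246.5),q("f1",(-80,89,96),263,246.5)]
x,r=fit(o,[551,-240,.135,.77],box); print(x.round(3)); print(r.reshape(-1,2).T.round(2))
bx=x[:3]; np.save("bx.npy",x)
arm.movep(*flap_pose(0,AL,130,bx=bx))
p,oo=flap_pose(0,AL,0,bx=bx); hit=arm.move_straight(p,oo,max_speed=80,until_force=8); print(hit,monitor.read_position(),p)
if not hit:
    fingers.grip(0,50); print("grip",monitor.read_grip_width(),monitor.read_ft_force())
    im=viewer.camera("wrist"); cv2.imwrite("pics/f2.png",cv2.resize(im[:,:,::-1],(800,600)))
print(monitor.read_time_s())
E
```

```text
[ 5.50289e+02 -2.40522e+02  1.42000e-01  7.78000e-01]
[[ 0.63 -1.22 -2.34 -1.02 -0.39  0.64 -0.3  -0.12 -1.26]
 [ 0.01 -0.7  -0.47 -0.58  0.1  -0.51 -0.69 -1.01 -0.4 ]]
False [ 452.49774111 -254.76470353   80.65331588] [np.float64(452.52458159037207), np.float64(-254.53056525436583), np.float64(80.37023427290907)]
grip 0.22049319925558478 [-4.27891019 -2.52922684  4.01865636]
27.2583
```

The grip width matches the 20 mm tongue. I'll lift along the arc.

```bash
python3 - <<'E'
from h import *
AL=.8; x=np.load("bx.npy"); bx=x[:3]
for th in np.arange(.1,.78,.1).tolist()+[.775]:
    arm.move_straight(*flap_pose(th,AL,0,bx=bx),max_speed=70)
    f=np.array(monitor.read_ft_force()); print(round(th,3),f.round(1),round(monitor.read_grip_width(),3),(np.array(monitor.read_position())-flap_pose(th,AL,0,bx=bx)[0]).round(2))
    if np.linalg.norm(f)>40: break
np.save("T5.npy",wristT())
im=viewer.camera("wrist"); cv2.imwrite("pics/f3.png",cv2.resize(im[:,:,::-1],(800,600),interpolation=cv2.INTER_CUBIC))
im=viewer.camera("scene"); cv2.imwrite("pics/s3.png",cv2.resize(im[100:250,50:250,::-1],(800,600),interpolation=cv2.INTER_CUBIC))
im=viewer.camera("top"); cv2.imwrite("pics/t3.png",cv2.resize(im[130:250,300:460,::-1],(800,600),interpolation=cv2.INTER_CUBIC))
print(monitor.read_time_s())
a=cv2.resize(cv2.imread("pics/s3.png"),(400,300));b=cv2.resize(cv2.imread("pics/t3.png"),(400,300))
cv2.imwrite("pics/m3.png",np.vstack([np.hstack([a,b]),np.hstack([cv2.resize(cv2.imread("pics/f3.png"),(400,300)),cv2.resize(cv2.imread("pics/g4.png"),(400,300))])]))
E
```

```text
0.1 [-3.  -3.1 -0.6] 0.223 [-0.1  -0.62  0.31]
0.2 [-2.9 -2.9 -0.1] 0.221 [-0.12 -0.55  0.06]
0.3 [-3.6 -3.8  1.4] 0.223 [-0.19 -0.56 -0.04]
0.4 [-3.9 -3.5  1.7] 0.22 [-0.24 -0.51 -0.08]
0.5 [-3.5 -3.2  3.1] 0.22 [-0.33 -0.47 -0.1 ]
0.6 [-4.6 -3.1  4.1] 0.219 [-0.38 -0.38 -0.07]
0.7 [-4.5 -2.1  5.2] 0.222 [-0.43 -0.32  0.01]
0.775 [-3.7 -3.   4.9] 0.221 [-0.4  -0.25  0.12]
30.4833
```

View pics/m3.png

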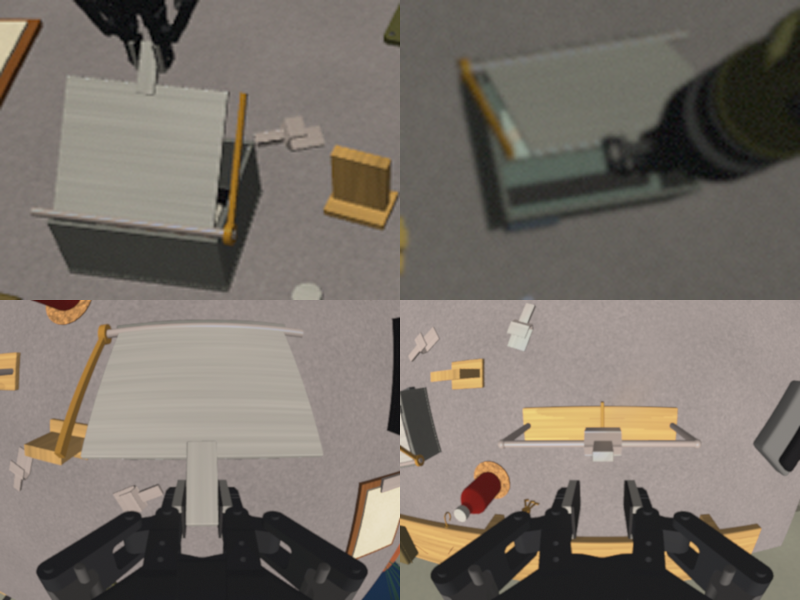

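The flap is up and held, and the tag hangs on the rail over the mark. In the scene crop the flap's front edge runs (67,77)-(228,93), and its extension meets the arm tip at (243,94), so the two look parallel. I'll use the last picture for a finer check.

```bash
python3 - <<'E'
import cv2,numpy as np
s=cv2.imread("pics/s3.png"); f=cv2.imread("pics/f3.png"); I=cv2.INTER_CUBIC
m=np.vstack([cv2.resize(s[130:230,100:520],(800,190),interpolation=I),cv2.resize(f[270:350,90:690],(800,107),interpolation=I),
 np.hstack([cv2.resize(s[150:230,400:520],(400,267),interpolation=I),cv2.resize(f[250:350,90:240],(400,267),interpolation=I)])])
cv2.imwrite("pics/last.png",m)
E
```

```text
(no output)
```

View pics/last.png

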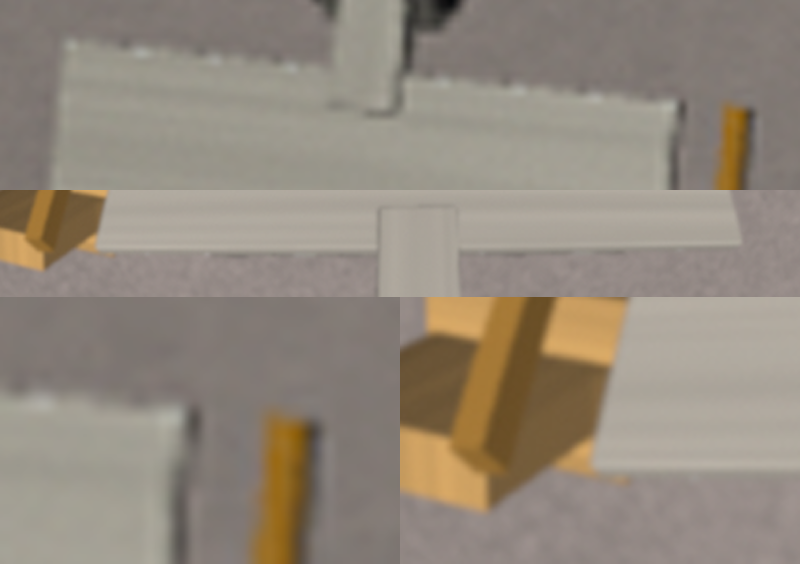

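```bash
python3 - <<'E'
from h import *
bx=np.load("bx.npy")[:3]; T=np.load("T5.npy")
def P(th,y,n): return local(bx,(70-150*np.cos(th)+n*np.sin(th),y,94+150*np.sin(th)+n*np.cos(th)))
for th in (.755,.775,.795):
    print(th,"flap+y panel",[(((proj("wrist",P(th,y,n),T)/.64)-[90,250])*2.667+[400,297]).round(0).tolist() for y,n in ((89,2.5),(110,4),(104,4),(104,-4),(110,-4))],
     "scene",[((proj("scene",P(th,y,n))-[50,100])*4-[100,130])*1.905 for y,n in ((-89,2.5),(89,2.5),(107,4))])
print(monitor.read_ft_force(),monitor.read_time_s())
E
```

```text
0.755 flap+y panel [[591.0, 467.0], [466.0, 460.0], [499.0, 461.0], [525.0, 483.0], [493.0, 482.0]] scene [array([62.33192357, 30.96320136]), array([672.30242222,  96.33410186]), array([733.79703253, 102.36147387])]
0.775 flap+y panel [[581.0, 457.0], [456.0, 451.0], [489.0, 452.0], [516.0, 475.0], [483.0, 475.0]] scene [array([56.97065025, 29.56829999]), array([669.11557067,  95.15684224]), array([730.81622267, 101.3103273 ])]
0.795 flap+y panel [[572.0, 447.0], [445.0, 441.0], [478.0, 441.0], [506.0, 467.0], [473.0, 466.0]] scene [array([51.54968921, 28.37600458]), array([665.88234713,  94.18743679]), array([727.79082922, 100.46900127])]
[-3.4822524  -2.64988877  5.21009028] 30.4833
```

```bash
python3 - <<'E'
from h import *
bx=np.load("bx.npy")[:3]; T=np.load("T5.npy")
im=viewer.camera("wrist").astype(float); print("same pose",abs(wristT()-T).max())
def P(th,y,n): return local(bx,(70-150*np.cos(th)+n*np.sin(th),y,94+150*np.sin(th)+n*np.cos(th)))
for y in (80,60,40,-40,-60,-80):
    a,b=[proj("wrist",P(.775,y,n),T) for n in (2.5,-2.5)]
    c=int(round(a[0])); print("col",c,"pred top/bot edge",a[1].round(1),b[1].round(1),[f"{r}:{im[r,c-3:c+4].mean(0).round().astype(int).tolist()}" for r in range(192,208)] if y in(60,-60) else im[194:207,c-3:c+4].mean((1,2)).round().astype(int).tolist())
E
```

```text
same pose 1.5177881763507912
col 115 pred top/bot edge 198.7 202.4 [170, 171, 170, 168, 169, 173, 172, 159, 146, 139, 138, 140, 143]
col 147 pred top/bot edge 199.0 202.8 ['192:[174, 168, 158]', '193:[176, 170, 159]', '194:[178, 171, 161]', '195:[178, 171, 161]', '196:[177, 170, 160]', '197:[175, 168, 158]', '198:[176, 169, 158]', '199:[181, 174, 163]', '200:[180, 173, 163]', '201:[166, 160, 150]', '202:[155, 149, 140]', '203:[151, 143, 136]', '204:[150, 141, 136]', '205:[150, 140, 136]', '206:[150, 139, 136]', '207:[150, 140, 136]']
col 182 pred top/bot edge 199.3 203.2 [169, 169, 167, 166, 166, 169, 167, 158, 146, 133, 127, 132, 139]
col 335 pred top/bot edge 199.4 203.3 [162, 161, 161, 162, 165, 163, 152, 140, 131, 134, 140, 142, 140]
col 371 pred top/bot edge 199.2 203.0 ['192:[169, 163, 152]', '193:[169, 162, 152]', '194:[169, 162, 152]', '195:[168, 162, 152]', '196:[169, 163, 153]', '197:[173, 166, 156]', '198:[174, 168, 158]', '199:[164, 158, 149]', '200:[150, 145, 136]', '201:[145, 138, 131]', '202:[147, 138, 133]', '203:[149, 139, 135]', '204:[150, 140, 136]', '205:[150, 140, 136]', '206:[150, 140, 136]', '207:[150, 139, 135]']
col 403 pred top/bot edge 198.9 202.6 [161, 161, 162, 166, 164, 150, 140, 138, 140, 141, 140, 139, 139]
```

```bash
python3 - <<'E'
from h import *
x0=np.load("bx.npy"); arm.hold(.1)
T=wristT(); im=viewer.camera("wrist").astype(float); im=cv2.GaussianBlur(im,(0,0),.6)
def P(x,th,y,n,r):
    p=np.array(local(x[:3],(70-r*np.cos(th)+n*np.sin(th),y,94+x[3]+r*np.sin(th)+n*np.cos(th)))); return p
X0=[*x0[:3],0,.775,.778]
def edge(x,th,y,n):  # image curve
    return np.array([proj("wrist",P(x,th,y,n,r),T) for r in np.linspace(15,149,40)])
ch=im[:,:,0]-0.0
def detect(row,u0,sig,chan,w=9):
    us=np.arange(int(u0)-w,int(u0)+w+1); g=np.gradient(chan[row-1:row+2].mean(0))[us]*sig
    g=np.clip(g,0,None)-.4*max(g.max(),1e-6); g=np.clip(g,0,None); return (g*us).sum()/g.sum(), g.max()
obs=[]
bright=im.sum(2)/3; brass=im[:,:,0]-im[:,:,2]
for name,th,y,n,sig,c,rows in (("L",4,89,2.5,1,bright,range(60,165,8)),("R",4,-89,2.5,-1,bright,range(60,195,8)),("aL",5,110,4,1,brass,range(60,165,8)),("aR",5,104,-4,-1,brass,range(60,165,8))):
    e=edge(X0,X0[th],y,n); s=e[:,1].argsort()
    for r in rows:
        u0=np.interp(r,e[s,1],e[s,0]); u,m=detect(r,u0,sig,c); obs.append((name,th,y,n,r,u))
    print(name,[(o[4],round(o[5]-np.interp(o[4],e[s,1],e[s,0]),1)) for o in obs if o[0]==name])
def res(x):
    R_=[]
    for nm in ("L","R","aL","aR"):
        ob=[o for o in obs if o[0]==nm]; e=edge(x,x[ob[0][1]],ob[0][2],ob[0][3]); s=e[:,1].argsort()
        R_+= [np.interp(o[4],e[s,1],e[s,0])-o[5] for o in ob]
    pr=[(x[0]-x0[0])/3,(x[1]-x0[1])/3,(x[2]-x0[2])/.01,x[3]/2]
    return np.array(R_+pr)
s=least_squares(res,X0,loss="soft_l1",x_scale=[1,1,.01,1,.01,.01]); J=s.jac; C=np.linalg.inv(J.T@J)
print(s.x.round(4),np.sqrt(np.diag(C)).round(4),"rms",np.sqrt((res(s.x)**2).mean()).round(2)); print(monitor.read_time_s(), monitor.read_position())
print(res(s.x).round(1))
E
```

```text
L [(60, np.float64(-0.2)), (68, np.float64(0.6)), (76, np.float64(0.6)), (84, np.float64(0.6)), (92, np.float64(0.8)), (100, np.float64(1.0)), (108, np.float64(1.1)), (116, np.float64(0.9)), (124, np.float64(1.0)), (132, np.float64(1.4)), (140, np.float64(1.6)), (148, np.float64(1.5)), (156, np.float64(1.4)), (164, np.float64(1.6))]
R [(60, np.float64(-1.7)), (68, np.float64(-1.9)), (76, np.float64(-1.9)), (84, np.float64(-2.0)), (92, np.float64(-2.0)), (100, np.float64(-2.2)), (108, np.float64(-2.1)), (116, np.float64(-2.0)), (124, np.float64(-2.1)), (132, np.float64(-1.9)), (140, np.float64(-2.0)), (148, np.float64(-2.3)), (156, np.float64(-2.2)), (164, np.float64(-2.0)), (172, np.float64(-2.1)), (180, np.float64(-2.0)), (188, np.float64(-1.9))]
aL [(60, np.float64(-0.6)), (68, np.float64(-0.6)), (76, np.float64(-0.8)), (84, np.float64(-0.9)), (92, np.float64(-1.0)), (100, np.float64(-1.2)), (108, np.float64(-1.3)), (116, np.float64(-1.3)), (124, np.float64(-1.4)), (132, np.float64(-1.7)), (140, np.float64(-1.6)), (148, np.float64(-1.8)), (156, np.float64(-1.4)), (164, np.float64(-
[... 168 characters left out ...]
at64(-4.4)), (116, np.float64(-4.6)), (124, np.float64(-4.8)), (132, np.float64(-4.9)), (140, np.float64(-4.9)), (148, np.float64(-4.7)), (156, np.float64(-5.9)), (164, np.float64(-9.2))]
[ 5.500377e+02 -2.397534e+02  1.542000e-01 -5.817000e-01  7.605000e-01
  8.111000e-01] [1.8294 0.3688 0.0062 1.7454 0.0066 0.0099] rms 1.52
30.6833 [ 490.32455839 -249.30127466  202.40260682]
[-0.2 -0.8 -0.6 -0.4 -0.5 -0.4 -0.4 -0.   0.  -0.2 -0.2  0.1  0.4  0.3
  0.   0.2  0.1  0.2  0.1  0.2  0.1  0.   0.  -0.2 -0.1  0.1  0.1 -0.2
 -0.2 -0.3 -0.4 -0.4 -0.6 -0.7 -0.8 -0.9 -0.9 -1.  -1.2 -1.3 -1.2 -1.4
 -1.5 -2.  -2.7  2.7  2.7  2.8  2.6  2.6  2.6  2.3  2.4  2.4  2.3  2.2
  1.8  2.9  6.  -0.1  0.3  1.2 -0.3]
```

```bash
cat > ang.py <<'E'
from h import *
def measure(thf0,verbose=True):
    x0=np.load("bx.npy"); T=wristT(); im=cv2.GaussianBlur(viewer.camera("wrist").astype(float),(0,0),.6)
    X0=np.array([*x0[:3],0,thf0,.785])
    P=lambda x,th,y,n,r: local(x[:3],(70-r*np.cos(th)+n*np.sin(th),y,94+x[3]+r*np.sin(th)+n*np.cos(th)))
    def edge(x,th,y,n,rows):
        e=np.array([proj("wrist",P(x,th,y,n,r),T) for r in np.linspace(5,155,30)]); s=e[:,1].argsort(); return np.interp(rows,e[s,1],e[s,0])
    bright=im.mean(2); brass=im[:,:,0]-im[:,:,2]; obs=[]
    for i,y,n,sig,c,rows in ((4,89,2.5,1,bright,range(70,165,6)),(4,-89,2.5,-1,bright,range(70,190,6)),(5,110,4,1,brass,range(70,150,6))):
        rows=np.array(rows); us=[]
        for r,u0 in zip(rows,edge(X0,X0[i],y,n,rows)):
            k=np.arange(int(u0)-8,int(u0)+9); g=np.gradient(c[r-1:r+2].mean(0))[k]*sig; g=np.clip(g-.4*g.max(),0,None); us.append((g*k).sum()/g.sum())
        obs.append((i,y,n,rows,np.array(us)))
    def rod(col,u): pass
    def res(x): return np.concatenate([edge(x,x[i],y,n,rows)-us for i,y,n,rows,us in obs]+[(x[:4]-X0[:4])/[2,2,.01,2]])
    s=least_squares(res,X0,loss="soft_l1",x_scale=[1,1,.01,1,.01,.01]); C=np.linalg.inv(s.jac.T@s.jac)
    print("fit",s.x.round(3),"flap-arm",round(s.x[4]-s.x[5],4),"+-",np.sqrt(C[4,4]+C[5,5]-2*C[4,5]).round(4),"rms",np.sqrt((res(s.x)**2).mean()).round(2))
    return s.x
E
python3 - <<'E'
from ang import *
measure(.775)
from h import *
im=cv2.GaussianBlur(viewer.camera("wrist").astype(float),(0,0),.4)
for r in (90,130,180): print(r,[im[r,c].round().astype(int).tolist() for c in ((range(84,104)) if r==90 else range(64,88) if r==130 else range(44,70))])
E
```

```text
fit [ 5.49482e+02 -2.40126e+02  1.48000e-01 -9.13000e-01  7.67000e-01
  8.05000e-01] flap-arm -0.0375 +- 0.0053 rms 0.21
90 [[152, 141, 138], [152, 142, 138], [150, 140, 136], [147, 137, 133], [148, 137, 133], [148, 137, 133], [149, 139, 135], [152, 141, 137], [152, 141, 136], [152, 141, 137], [151, 140, 136], [149, 139, 135], [148, 137, 134], [146, 136, 132], [145, 135, 132], [147, 137, 134], [149, 139, 135], [150, 140, 136], [151, 139, 136], [150, 140, 136]]
130 [[150, 139, 136], [151, 140, 137], [151, 141, 137], [150, 139, 135], [147, 137, 133], [144, 134, 131], [145, 135, 131], [147, 137, 133], [148, 137, 134], [146, 136, 132], [145, 134, 131], [145, 135, 131], [147, 137, 133], [148, 138, 133], [148, 138, 134], [149, 139, 135], [149, 139, 135], [148, 138, 134], [147, 137, 133], [147, 136, 133], [147, 137, 133], [148, 137, 133], [150, 139, 135], [151, 141, 137]]
180 [[102, 81, 54], [100, 79, 51], [99, 78, 50], [99, 77, 50], [98, 78, 50], [100, 79, 51], [101, 80, 52], [103, 82, 52], [105, 83, 53], [106, 84, 54], [106, 84, 53], [106, 84, 54], [107, 85, 55], [106, 84, 54], [106, 83, 53], [106, 84, 54], [106, 84, 53], [106, 83, 54], [107, 85, 54], [109, 87, 56], [110, 87, 56], [111, 88, 57], [112, 88, 56], [113, 89, 57], [113, 89, 57], [113, 89, 58]]
```

```bash
cat > sil.py <<'E'
from h import *
import pickle
x0=np.load("bx.npy"); D=pickle.load(open("D.pkl","rb"))
W=np.eye(4); p,o=flap_pose(0,.8,130); W[:3,:3]=R.from_euler("xyz",o).as_matrix(); W[:3,3]=[364.509,-265.608,173.874]
D["f1"]=np.linalg.inv(W@K["wrist"]["mount"])
def hull(bx,th,T,wy,wn):
    pts=[local(bx,(70-r*np.cos(th)+n*np.sin(th),107+y,94+r*np.sin(th)+n*np.cos(th))) for r in (40,150) for y in(-wy,wy) for n in(-wn,wn)]
    q=np.array([proj("wrist",P,T)/.64*4 for P in pts]).astype(np.int32)
    m=np.zeros((2400,3200),np.uint8); cv2.fillConvexPoly(m,cv2.convexHull(q),1); return cv2.resize(m,(800,600),interpolation=cv2.INTER_AREA)>0, q/4
flap={"wbox":[((-80,-89,96.5),238,291),((-80,89,96.5),467,258),((-125,0,98.5),336,216)],"f1":[((-125,0,98.5),407,311.5),((-80,-89,96.5),550,246.5),((-80,89,96.5),263,246.5)]}
for v in ("wbox","f1"):
    T=D[v]; im=cv2.imread(f"pics/{v}.png").astype(int); m=(im[:,:,1]-im[:,:,0]>22)
    ob=[("wrist",T,k,u*.64,w*.64) for k,u,w in flap[v]]
    bx,r=fit(ob,x0[:3],lambda x,k:local(x,k)); print(v,bx.round(3),r.round(1))
    h,q=hull(bx,.78,T,3,4); lo=q.min(0)-14; hi=q.max(0)+14
    box=np.zeros_like(m); box[int(lo[1]):int(hi[1]),int(lo[0]):int(hi[0])]=1
    if v=="wbox": box[410:]=0; box[:,540:]=0
    else: box[:,262:]=0
    print("mask px",(m&box).sum(), "rows/cols",[ (a.min(),a.max()) for a in np.nonzero(m&box)])
    for wy,wn in ((3,4),(4,3)):
        best=max((( (s:=np.roll(hull(bx,th,T,wy,wn)[0],(dv,du),(0,1)))&m&box).sum()/((s|m)&box).sum(),th,du,dv) for th in np.arange(.70,.86,.01) for du in range(-4,5,2) for dv in range(-4,5,2))
        print(wy,wn,"best",best,"no shift",max(((( (s:=hull(bx,th,T,wy,wn)[0])&m&box).sum()/((s|m)&box).sum()).round(3),round(th,3)) for th in np.arange(.70,.86,.005)))
E
python3 sil.py
```

```text
wbox [ 5.50864e+02 -2.38416e+02  1.45000e-01] [ 0.1  0.1 -0.7 -0.1  0.5 -0.1]
mask px 643 rows/cols [(np.int64(363), np.int64(409)), (np.int64(501), np.int64(531))]
3 4 best (np.float64(0.8990182328190743), np.float64(0.78), 0, 2) no shift (np.float64(0.886), np.float64(0.79))
4 3 best (np.float64(0.844207723035952), np.float64(0.77), 0, 4) no shift (np.float64(0.834), np.float64(0.785))
f1 [ 5.50369e+02 -2.41924e+02  1.35000e-01] [ 0.1  0.2  0.7 -0.2 -0.8 -0.3]
mask px 1930 rows/cols [(np.int64(47), np.int64(109)), (np.int64(181), np.int64(261))]
3 4 best (np.float64(0.5623447590660705), np.float64(0.81), -2, 4) no shift (np.float64(0.521), np.float64(0.785))
4 3 best (np.float64(0.5444388014220416), np.float64(0.81), -2, 4) no shift (np.float64(0.493), np.float64(0.78))
```

The independent silhouette fits put the arm at about 0.785. The flap is at 0.767–0.775, so I'll raise it a further 0.018, check again and hand in.

```bash
python3 - <<'E'
from ang import *
bx=np.load("bx.npy")[:3]
arm.move_straight(*flap_pose(.793,.8,0,bx=bx),max_speed=30); arm.hold(.3)
measure(.793)
print((np.array(monitor.read_position())-flap_pose(.793,.8,0,bx=bx)[0]).round(2),monitor.read_ft_force(),monitor.read_grip_width(),monitor.read_time_s())
viewer.camera("scene"); print([(round(d["score"],2),(np.array(d["box"])*[800,600,800,600]).round().tolist()) for n in("tag","flask") for d in viewer.find_in("scene",n)[:3]])
sign_off(); print("signed off")
E
```

```text
fit [ 5.49452e+02 -2.40119e+02  1.49000e-01 -8.73000e-01  7.85000e-01
  8.05000e-01] flap-arm -0.0197 +- 0.0053 rms 0.22
[-0.42 -0.24  0.13] [-4.31189129 -2.3530638   4.64235778] 0.21845562986178566 31.3833
[(0.7, [424.0, 277.0, 45.0, 41.0]), (0.69, [520.0, 320.0, 47.0, 79.0]), (0.62, [282.0, 246.0, 46.0, 33.0]), (0.96, [294.0, 378.0, 53.0, 84.0]), (0.27, [520.0, 402.0, 10.0, 39.0])]
the job is handed in; nothing more can be done
signed off
```

The job is handed in at about 31.4 s of the 58 s allowed. The tag hangs over the mark and the arm is still holding the flap up. I could not settle the flap's angle to better than about 0.02 rad.

- **Tag:** I took the large tag off the rack and hooked it over the rail about 40 mm from the −y end, the end farther from the mark. The mark is about 4 mm to the +y side of the rail's middle. The first slide stopped about 1.7 mm short because of friction, so I gripped the tag again and nudged it. The last close look put its centre within about 0.5 mm of the mark. The final scene picture still finds a tag at the mark, and the flask is still where it was.
- **Flap:** I pinched the tongue across its width and swung the flap up with the gripper turning along. It was still held when I handed in, and the last wrist force was about 7 N.
- **Flap angle:** the checks disagreed slightly.

| Check | Flap (rad) | Angle arm (rad) |
|---|---|---|
| Arm's commanded pose | 0.793 | – |
| Silhouette fit, earlier box view | – | about 0.785 |
| Edge fit, last wrist picture | 0.785 | 0.805 |

The flap is therefore parallel to the arm within about 0.02 rad (1°). A silhouette fit from a second view had a poor match, so I gave it no weight.

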